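# Back off the left-hand T-nut and bin the cracked pad

### The job

The cracked brake pad is clamped in the holding jig by a T-handled nut with a LEFT-HAND thread and a slender neck: turn the nut clockwise seen from above, checking by feel that it gives, and keep turning (with fresh grips) until you feel it come up firmly against the end of its thread, without straining its neck. Only then draw the loosened pad out from under the strap, away from the nut, and lay it down gently, flat on the floor of the shallow reject tray. Let go of everything and leave the other things on the bench where they are.

Things in the scene. Friction and masses are not known exactly. Their poses are not given: they have to be found in the camera images.
- jig: holding jig, fixed: foot plate 200 x 90 x 6 mm, origin at the centre of its underside, z up. On it a bed 42 mm wide (x -83 to +27 mm), top 20 mm above the bench, carries the pad; a heel block 50 x 50 mm, 32 mm high, holds the stud, whose vertical axis is at x = +55 mm, y = 0. The strap reaches from the stud toward -x over the pad's end; the pad is drawn out toward the jig's -x.
- bar_mid (a point): middle of the nut's steel T-bar, 76 (its x) x 14 x 24 mm high, on the stud axis, about 81 mm above the bench; it sits by a thin neck on a round nut 28 mm across (10 mm from the bar's underside down to the strap). LEFT-HAND thread: clockwise from above loosens it and raises it 1.2 mm per rad, under a steady drag of 0.25 Nm. Anticlockwise it jams tight within 0.6 rad.
- neck (a joint): twist of the slender, springy neck under the T-bar, rad (plus: bar wound clockwise), 0 when left alone, 1/6 rad per Nm; the drag winds it 0.04. The nut may have been eased already and its bar does not show it: 1.5 to 2.1 rad clockwise are left to the solid end of the thread, to be felt. Firmly against it means a twist above 0.085 (0.5 Nm); beyond 0.2 (1.2 Nm) either way strains it.
- strap_nose (a point): middle of the lower edge of the clamp strap's nose (flat steel strap 82 x 26 x 12 mm), over the pad 55 mm from the stud axis; the strap rises with the nut and stands clear of the pad by some 2 mm once the nut is fully backed off.
- pad: cracked olive friction pad on its steel backing plate, 100 (x) x 50 (y) x 16 mm, about 0.35 kg, loose; origin at the centre of its underside, z up. It lies on the bed, its x axis along the jig's, 4 mm over the bed on either side, and the strap covers the last 25 mm of its +x end.
- tray: shallow open aluminium reject tray, fixed, outside 190 (x) x 150 (y) x 26 mm, walls and floor 4 mm thick; origin at the centre of its underside.
- bent_plate: bystander: bent steel backing plate, about 100 x 46 mm, lying; to be left alone
- pin_a: bystander: bronze pin standing on its head, 20 mm across and 40 mm high; origin under it; to be left alone
- pin_b: bystander: the second bronze pin, same size; to be left alone
- gauge: bystander: stepped brass wear gauge 90 x 24 x 8 mm, lying; to be left alone
- tin: bystander: plain tin 64 mm across and 75 mm high; to be left alone
- brush: bystander: hand brush, lying; to be left alone
Mind the look-alikes: they are no part of the job. What is meant by the pad is not purple or yellow, and is the larger of those in its own colour.

How it is judged:
By the outcome, as a careful person would: the job done as asked, in the order asked, and still so for the second after the job is handed in, with the robot touching nothing.
It also fails if it takes over 72 s, if anything falls off the work surface, if the arm or the gripper's body presses on something with over 40 N, if the wrist force passes 120 N, or if a joint passes its speed limit or range.

### The arm

A 6-joint arm with a two-finger parallel gripper is mounted at the origin on the work surface. World frame = base frame: x ahead of the robot, y to its left, z up, the work surface at z = 0. Lengths are in mm, angles in rad, forces in N, time in s.
With the tool pointing down it reaches from about 350 to 975 mm from the base axis. Payload 7.1 kg.
Tool frame: the origin (TCP) lies on the front face of the gripper's body, between the roots of the fingers; the fingertips stand 80 mm ahead of it and the grasp point (between the pads) lies 61 mm ahead of it (env.tips_ahead is the distance from the TCP to the fingertips, in mm); z points along the fingers, y is the direction in which the jaws open and shut (so a half turn about z gives the same grasp; the last joint's range is limited). The gripper opens to 88 mm and grips with 3 to 60 N. Pads are 20 mm wide; open, the fingers measure 115 mm over their backs; the gripper's body (75 mm by 178 mm) begins 61 mm behind the grasp point.
Start: joints at [1.309, 0.423, 1.63, -0, 1.089, -0.019], TCP at [150.232, 606.66, 302.675] pointing down, gripper open.
Joint ranges: [-3, 3], [-0.9, 2.11], [0.09, 2.58], [-1.31, 4.45], [0.11, 2.69], [-2.54, 2.54]. Speed limits (rad/s): [2.39, 2.39, 3.01, 3.14, 3.14, 3.14].

### API

Orientations are given as a unit quaternion [x, y, z, w].
In Python, from station import env, set_gripper, viewer, workorder gives the robot as it stands. Calls block until the motion is done:
- env.reach(position, orientation): joint-space move of the TCP to a pose.
- env.move_l(position, rot=None, rate=150, f_stop=None): straight line of the TCP; rot=None keeps the orientation; rate is the mean speed in mm/s. With f_stop (N) it stops when the force on the tool has changed by that much, and returns True; else False.
- env.move_joints(angles): joint-space move.
- set_gripper(opening): finger opening in mm; the grip force is fixed at half the most; returns when the fingers have stopped.
- env.hold(seconds).
- env.ik(position, orientation): joint angles nearest the present ones, or None.
- env.read_state(): the state.
- viewer.camera(name): name is "scene" or "side" or "wrist"; returns the picture (384x512x3 uint8, blue, green, red); there is no depth.
- viewer.camera_params(name): a dict with "fx", "fy", "cx", "cy" (pixels), "pose" (4x4, takes a point from camera to world coordinates); the wrist camera has in their place "tool_from_camera" (4x4, takes a point from camera to tool coordinates, whose origin is the TCP and whose axes are the flange's). Camera axes: x right, y up, looking along -z (the intrinsics and any distortion apply to the point x, -y, -z); pixel columns grow to the right and rows downward; lengths in mm; the calibration is good to about 2 mm. A picture is of the moment at which its call begins: read the wrist's pose just before it. camera_params takes no time and is no camera call.
A pose or a line that the arm cannot do raises env.IKError and nothing moves.
- workorder.sign_off(): hands the job in, once; it reports no verdict.
The state is a dict: "time_s": time; "qpos": joint angles; "dq": joint speeds; "tau": joint torques, N m; "tool_pos": TCP position; "orientation": TCP orientation; "force": force on the tool from outside, world axes, zero at the start; "wrist_torque": the same for the moment, N m; "width": finger opening in mm.
Only numpy, scipy, OpenCV 4.12 (cv2) and the standard library are available. Lean on these libraries where they do the work, as an engineer would, in place of code of your own. Each camera call takes 0.05 s, during which the arm holds its last target.

## Working session

There is one attempt and no reset: what is moved stays moved. The work goes in short steps, each a Python script; the robot and the scene stay as the last script left them, time stands still between calls to the robot, and variables do not carry over. Pictures are saved under pics/ and viewed, and the job is handed in when it is done.

```bash
ls; mkdir -p pics; python3 - <<'E'
from station import env, set_gripper, viewer, workorder
import cv2
s=env.read_state();print(s)
for n in ("scene","side","wrist"):
    im=viewer.camera(n);cv2.imwrite(f"pics/{n}0.png",im)
    p=viewer.camera_params(n);print(n,p)
E
```

```text
pics
{'time_s': 0.0, 'qpos': array([ 1.30900287e+00,  4.23818411e-01,  1.63067516e+00, -1.68033018e-05,
        1.08859542e+00, -1.89851684e-02]), 'dq': array([-5.56201409e-04, -1.57959621e-04,  2.14640288e-05, -2.76700615e-04,
       -2.48726546e-04, -1.74648115e-03]), 'tau': array([ 1.34533289e-03, -5.44634020e+01, -2.73680645e+01,  6.44827355e-02,
        2.28343613e-02, -1.26439754e-04]), 'tool_pos': array([150.12709922, 606.26113562, 301.92144083]), 'orientation': array([ 1.21102228e-01,  9.92639759e-01, -7.41849515e-04, -9.73227218e-05]), 'force': array([ 0.28392414,  0.03120385, -0.52684456]), 'wrist_torque': array([ 0.0090402 ,  0.01766753, -0.07026333]), 'width': 87.7501983741276}
scene {'fx': 405.4787485474438, 'fy': 405.4787485474438, 'cx': 257.6225913212985, 'cy': 190.04046825126704, 'pose': array([[ 4.62603436e-01, -6.10746819e-01,  6.42640166e-01,
         1.24093244e+03],
       [ 8.86402111e-01,  3.04716657e-01, -3.48481071e-01,
        -3.99378439e+02],
       [ 1.70105429e-02,  7.30846141e-01,  6.82330242e-01,
         8.46341065e+02],
       [ 0.00000000e+00,  0.00
[... 286 characters left out ...]
5.79154203e-01, -4.91744154e-01,
        -6.02576431e+02],
       [ 7.76255757e-03,  6.52268340e-01,  7.57948386e-01,
         1.02148729e+03],
       [ 0.00000000e+00,  0.00000000e+00,  0.00000000e+00,
         1.00000000e+00]])}
wrist {'fx': 298.6771294835293, 'fy': 298.6771294835293, 'cx': 255.5249266556783, 'cy': 190.40305007292235, 'tool_from_camera': array([[-8.74584874e-04,  9.65166392e-01,  2.61635380e-01,
         7.20826616e+01],
       [ 9.99999615e-01,  8.62599084e-04,  1.60654465e-04,
         1.11516378e+00],
       [-7.06281486e-05,  2.61635419e-01, -9.65166774e-01,
        -8.23108859e+01],
       [ 0.00000000e+00,  0.00000000e+00,  0.00000000e+00,
         1.00000000e+00]])}
```

View pics/scene0.png

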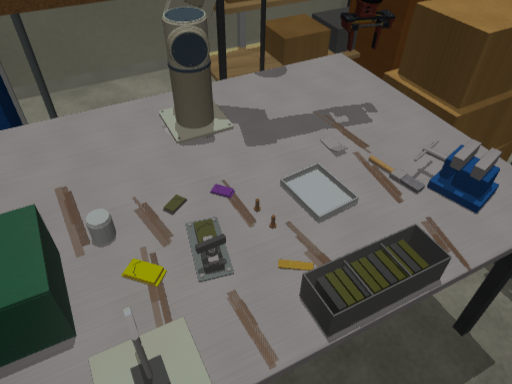

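View pics/side0.png

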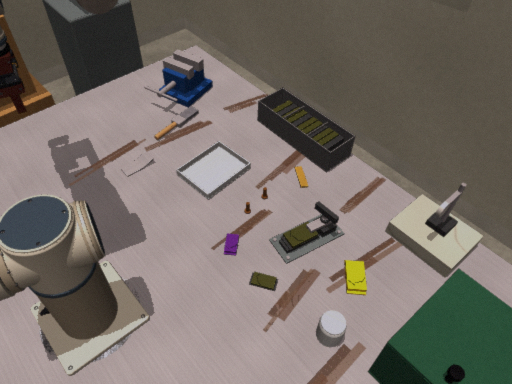

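View pics/wrist0.png

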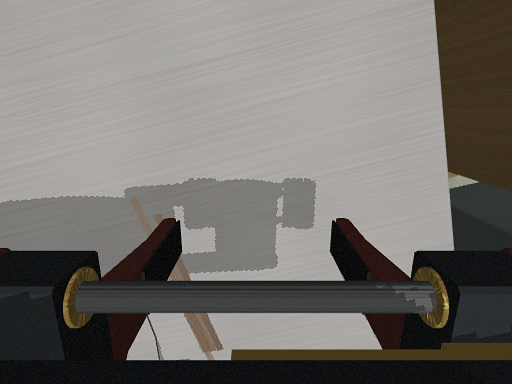

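Candidates for the pad, by scene pixel:
- olive pad in the jig at (205,232)
- small olive piece at (175,204)
- purple at (222,190)
- yellow at (145,272)
- rows of olive pads in the crate at (375,275)

The description (in the jig, under the strap) picks (205,232). I'll check it in close crops.

```bash
cat > h.py <<'E'
import numpy as np, cv2
from scipy.spatial.transform import Rotation as R
from station import env, set_gripper, viewer, workorder
def cam(n,state=None):
    p=viewer.camera_params(n)
    if n!="wrist": T=p["pose"]
    else:
        s=state or env.read_state(); W=np.eye(4); W[:3,:3]=R.from_quat(s["orientation"]).as_matrix(); W[:3,3]=s["tool_pos"]; T=W@p["tool_from_camera"]
    return p,T
def ray(pt,u,v):
    p,T=pt
    d=np.array([(u-p["cx"])/p["fx"],-(v-p["cy"])/p["fy"],-1.]); return T[:3,3],T[:3,:3]@d
def onz(pt,u,v,z):
    o,d=ray(pt,u,v); return o+d*(z-o[2])/d[2]
def tri(*rs):
    A=np.zeros((3,3));b=np.zeros(3)
    for o,d in rs:
        d=d/np.linalg.norm(d);M=np.eye(3)-np.outer(d,d);A+=M;b+=M@o
    x=np.linalg.solve(A,b); return x,[np.linalg.norm(np.cross(x-o,d/np.linalg.norm(d))) for o,d in rs]
def proj(pt,X):
    p,T=pt; c=T[:3,:3].T@(np.asarray(X)-T[:3,3]); return p["cx"]-p["fx"]*c[0]/c[2], p["cy"]+p["fy"]*c[1]/c[2]
def down(yaw): # tool z down, tool x axis at heading yaw in world
    c,s=np.cos(yaw),np.sin(yaw); return R.from_matrix(np.array([[c,s,0],[s,-c,0],[0,0,-1]])).as_quat()
E
python3 - <<'E'
from h import *
a=cv2.imread("pics/scene0.png");b=cv2.imread("pics/side0.png")
cv2.imwrite("pics/cs.png",np.hstack([cv2.resize(a[185:295,150:250],(400,440),interpolation=3),cv2.resize(b[190:290,255:355],(400,440),interpolation=3)]))
S=cam("scene");D=cam("side")
for n,u,v in (("jig",208,250),("tray",318,192),("pin",257,207),("pin",273,224),("gauge",295,265),("small",175,204),("tin",101,230),("bent purple",222,190),("tcp?",360,20)): print(n,onz(S,u,v,0).round())
for n,u,v in (("jig",307,240),("tray",214,172),("pin",248,209),("yellow",355,277)): print(n,onz(D,u,v,0).round())
print(proj(S,[150,606,302]),proj(D,[150,606,302]))
E
```

```text
jig [ 591. -191.    0.]
tray [534. 194.   0.]
pin [508.  -2.   0.]
pin [587.   7.   0.]
gauge [736. -12.   0.]
small [ 389. -212.    0.]
tin [ 394. -426.    0.]
bent purple [395. -64.   0.]
tcp? [-540. 1195.    0.]
jig [ 575. -195.    0.]
tray [535. 187.   0.]
pin [520.  -1.  -0.]
yellow [ 587. -362.    0.]
(np.float64(365.12716919982523), np.float64(26.23360673666906)) (np.float64(9.34777384485281), np.float64(79.93942309674425))
```

View pics/cs.png

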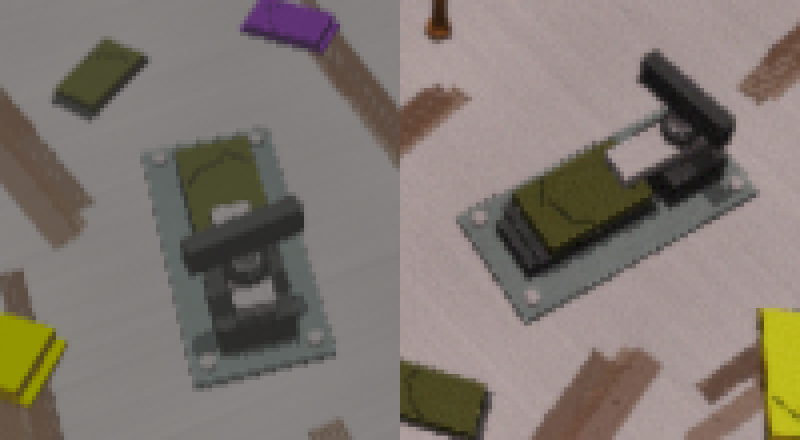

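The crop confirms it: the cracked olive pad lies under the strap's white nose, and the small olive piece beside the jig is loose and shorter. Next I'll get the jig heading roughly from its foot-plate corners and take wrist views.

```bash
python3 - <<'E'
from h import *
S=cam("scene")
c=[onz(S,150+x/4,185+y/4,6) for x,y in ((143,155),(267,127),(335,352),(197,387))]
c=np.array(c);print(c.round(),c.mean(0).round())
d=(c[2]+c[3]-c[0]-c[1])/2;yaw=np.arctan2(d[1],d[0]);print(yaw,np.linalg.norm(d),np.linalg.norm(c[1]-c[0]))
m=c.mean(0);ax=np.array([np.cos(yaw),np.sin(yaw)]);st=m[:2]+55*ax;print(st)
# candidate yaws: which q6
for y in np.arange(-3.1,3.2,.4):
    q=env.ik([m[0],m[1],300],down(y)); print(round(y,2),None if q is None else np.round(q,2))
E
```

```text
[[ 482. -212.    6.]
 [ 496. -125.    6.]
 [ 691. -163.    6.]
 [ 676. -249.    6.]] [ 586. -187.    6.]
-0.19048052266786325 198.34565459237805 88.49495885114362
[ 640.37259731 -197.8821038 ]
-3.1 [-0.33  0.41  1.65 -0.    1.08 -1.94]
-2.7 [-0.33  0.41  1.65 -0.    1.08 -2.34]
-2.3 None
-1.9 None
-1.5 None
-1.1 [-0.33  0.41  1.65 -0.    1.08  2.34]
-0.7 [-0.33  0.41  1.65 -0.    1.08  1.94]
-0.3 [-0.33  0.41  1.65 -0.    1.08  1.54]
0.1 [-0.33  0.41  1.65 -0.    1.08  1.14]
0.5 [-0.33  0.41  1.65 -0.    1.08  0.74]
0.9 [-0.33  0.41  1.65 -0.    1.08  0.34]
1.3 [-0.33  0.41  1.65 -0.    1.08 -0.06]
1.7 [-0.33  0.41  1.65 -0.    1.08 -0.46]
2.1 [-0.33  0.41  1.65 -0.    1.08 -0.86]
2.5 [-0.33  0.41  1.65 -0.    1.08 -1.26]
2.9 [-0.33  0.41  1.65 -0.    1.08 -1.66]
```

```bash
python3 - <<'E'
from h import *
import pickle
m=np.array([595,-190.]);out={}
def look(n,yaw,off,z):
    p=m-off*np.array([np.cos(yaw),np.sin(yaw)])
    env.reach([*p,z],down(yaw)); env.hold(.3)
    s=env.read_state(); im=viewer.camera("wrist"); cv2.imwrite(f"pics/{n}.png",im); out[n]=s
    print(n,s["tool_pos"],s["time_s"],s["force"],s["wrist_torque"])
look("wA",1.38,75,250)
look("wB",-0.19,75,250)
pickle.dump(out,open("views.pkl","wb"))
E
```

```text
wA [ 580.86462322 -263.44754979  250.00409194] 3.8417 [ 0.44219442 -0.34730768 -0.56717365] [-0.0763367   0.03499233 -0.02951611]
wB [ 521.38254615 -175.91926315  249.95752468] 5.6667 [ 0.82352655 -0.29208634  0.13821552] [ 0.02112535  0.15359236 -0.00724068]
```

View pics/wA.png

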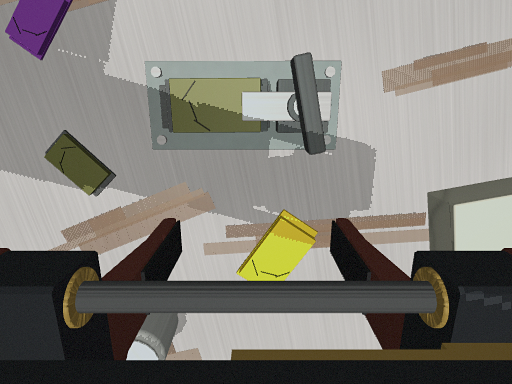

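View pics/wB.png

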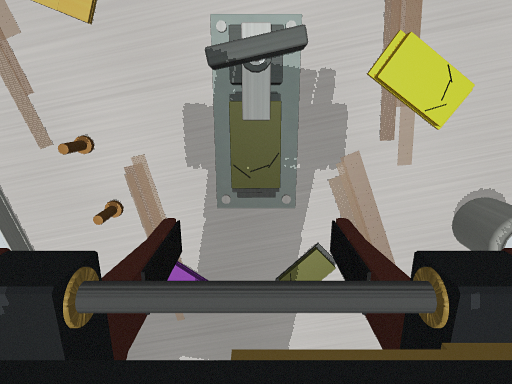

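Both wrist views show the jig clear of the fingers. In A the bar runs from (303,54) to (316,153), the nose is at (243,106) and the pad spans (168,78) to (262,133). In B the bar runs from (207,57) to (306,33). I'll enlarge these to read corners.

```bash
python3 - <<'E'
import cv2,numpy as np
a=cv2.imread("pics/wA.png")[45:165,140:350];b=cv2.imread("pics/wB.png")[5:215,195:315]
cv2.imwrite("pics/za.png",cv2.resize(a,None,fx=3.8,fy=3.8,interpolation=2))
cv2.imwrite("pics/zb.png",cv2.resize(b[:120],None,fx=4.8,fy=4.8,interpolation=2))
cv2.imwrite("pics/zc.png",cv2.resize(b[90:],None,fx=4.8,fy=4.8,interpolation=2))
E
```

```text
(no output)
```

View pics/za.png

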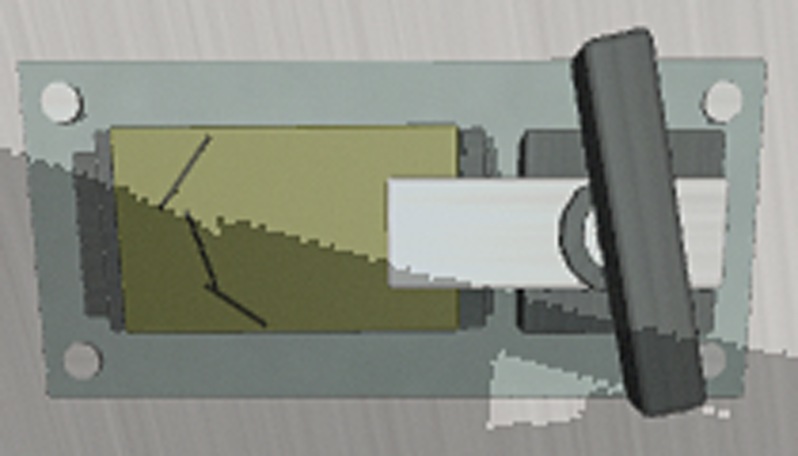

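View pics/zb.png

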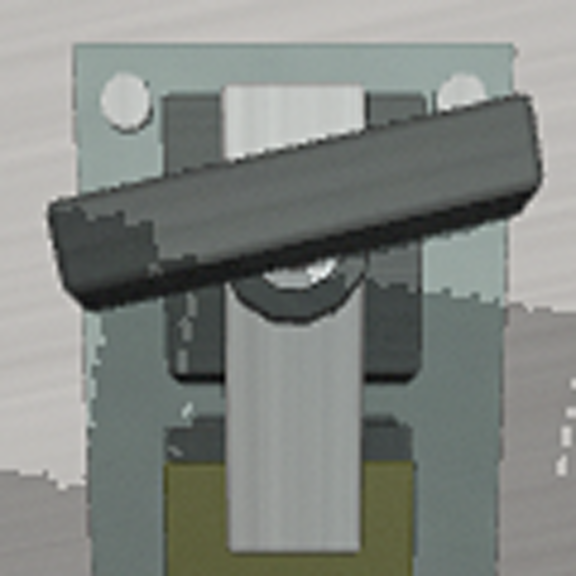

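View pics/zc.png

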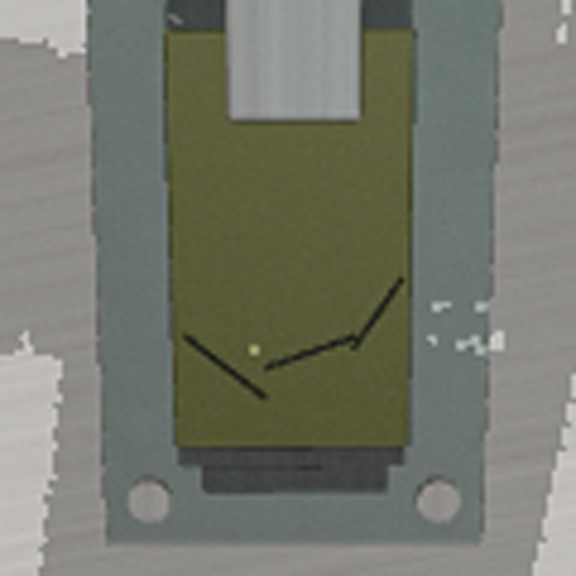

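```bash
cat > m.py <<'E'
from h import *
import pickle
v=pickle.load(open("views.pkl","rb"));A=cam("wrist",v["wA"]);B=cam("wrist",v["wB"])
fa=lambda x,y:(140+x/3.8-.4,45+y/3.8-.4);fb=lambda x,y:(195+x/4.8-.4,5+y/4.8-.4);fc=lambda x,y:(195+x/4.8-.4,95+y/4.8-.4)
P={}
for n,a,b in (("bar-y+x",fa(704,400),fb(528,95)),("bar-y-x",fa(643,412),fb(540,180)),("bar+y+x",fa(650,32),fb(52,205)),("bar+y-x",fa(585,45),fb(68,288)),
 ("nose+y",fa(389,179),fb(230,551)),("nose-y",fa(389,287),fb(360,551)),
 ("pad++",fa(457,127),fc(166,32)),("pad+-",fa(457,331),fc(413,30)),("pad-+",fa(110,127),fc(177,445)),("pad--",fa(125,331),fc(409,445)),
 ("foot++",fa(766,61),fb(73,44)),("foot-+",fa(19,62),fc(107,543)),("foot--",fa(48,396),fc(481,541)),("foot+-",fa(742,396),fb(516,44))):
    x,e=tri(ray(A,*a),ray(B,*b)); P[n]=x; print(n,x.round(1),np.round(e,1))
f=lambda k:np.mean([P[n] for n in P if n.startswith(k)],0)
print("bar",f("bar"),"nose",f("nose"),"pad",f("pad"),"foot",f("foot"))
def h(a,b,c,d): w=P[a]+P[b]-P[c]-P[d]; return np.arctan2(w[1],w[0]),np.linalg.norm(w)/2
print("bar",h("bar+y+x","bar+y-x","bar-y+x","bar-y-x"))
print("pad",h("pad++","pad+-","pad-+","pad--"));print("foot",h("foot++","foot+-","foot-+","foot--"))
y=h("foot++","foot+-","foot-+","foot--")[0];print("stud",f("foot")[:2]+55*np.array([np.cos(y),np.sin(y)]))
E
python3 m.py
```

```text
bar-y+x [ 645.1 -237.1   78.8] [0.6 0.6]
bar-y-x [ 625.5 -229.6  120.1] [1. 1.]
bar+y+x [ 652.2 -154.4   38.3] [0.7 0.7]
bar+y-x [ 631.2 -158.9   76.5] [1.1 1.1]
nose+y [ 582.4 -171.7  -19.8] [0.7 0.7]
nose-y [ 577.4 -201.4    4.1] [0.8 0.8]
pad++ [ 605.5 -159.5  -39.4] [0.8 0.8]
pad+- [ 594.1 -219.3  -30.1] [1.1 1.1]
pad-+ [ 514.6 -147.2   16.3] [0.9 0.9]
pad-- [ 506.2 -198.8   21.9] [0.7 0.7]
foot++ [ 722.  -152.2 -112. ] [0.8 0.8]
foot-+ [ 450.6  -97.6 -128.8] [0.8 0.8]
foot-- [ 467.1 -214.   -16.4] [0.8 0.8]
foot+- [ 683.6 -260.3  -48.6] [0.6 0.6]
bar [ 638.46624865 -195.01654584   78.4419859 ] nose [ 579.90827302 -186.57703147   -7.84235569] pad [ 555.09662911 -181.21745899   -7.82846023] foot [ 580.84207815 -181.02390746  -76.42765131]
bar (np.float64(1.4875762979285883), np.float64(87.70124709572309))
pad (np.float64(-0.18150742439147582), np.float64(105.61204944085597))
foot (np.float64(-0.2041825589792469), np.float64(249.19487491601768))
stud [ 634.69956654 -192.17607966]
```

Heights come out inconsistent, so the camera model needs checking. I'll reproject scene-camera estimates into the wrist views.

```bash
python3 - <<'E'
from m import *
print("----"); print(viewer.camera_params("wrist").keys(), v["wA"]["orientation"],down(1.38))
c=[[482,-212,6],[496,-125,6],[691,-163,6],[676,-249,6]]
for n,X,a,b in zip(("--","-+","++","+-"),c,(fa(48,396),fa(19,62),fa(766,61),fa(742,396)),(fc(481,541),fc(107,543),fb(73,44),fb(516,44))):
    print(n,np.round(proj(A,X)),np.round(a),"|",np.round(proj(B,X)),np.round(b), onz(A,*a,6).round(1),onz(B,*b,6).round(1))
E
```

```text
bar-y+x [ 645.1 -237.1   78.8] [0.6 0.6]
bar-y-x [ 625.5 -229.6  120.1] [1. 1.]
bar+y+x [ 652.2 -154.4   38.3] [0.7 0.7]
bar+y-x [ 631.2 -158.9   76.5] [1.1 1.1]
nose+y [ 582.4 -171.7  -19.8] [0.7 0.7]
nose-y [ 577.4 -201.4    4.1] [0.8 0.8]
pad++ [ 605.5 -159.5  -39.4] [0.8 0.8]
pad+- [ 594.1 -219.3  -30.1] [1.1 1.1]
pad-+ [ 514.6 -147.2   16.3] [0.9 0.9]
pad-- [ 506.2 -198.8   21.9] [0.7 0.7]
foot++ [ 722.  -152.2 -112. ] [0.8 0.8]
foot-+ [ 450.6  -97.6 -128.8] [0.8 0.8]
foot-- [ 467.1 -214.   -16.4] [0.8 0.8]
foot+- [ 683.6 -260.3  -48.6] [0.6 0.6]
bar [ 638.46624865 -195.01654584   78.4419859 ] nose [ 579.90827302 -186.57703147   -7.84235569] pad [ 555.09662911 -181.21745899   -7.82846023] foot [ 580.84207815 -181.02390746  -76.42765131]
bar (np.float64(1.4875762979285883), np.float64(87.70124709572309))
pad (np.float64(-0.18150742439147582), np.float64(105.61204944085597))
foot (np.float64(-0.2041825589792469), np.float64(249.19487491601768))
stud [ 634.69956654 -192.17607966]
----
dict_keys(['fx', 'fy', 'cx', 'cy', 'tool_from_camera']) [7.71148092e-01 6.36655810e-01 1.57250293e-05 6.72065753e-06] [0.77124601 0.63653718 0.         0.        ]
-- [159. 147.] [152. 149.] | [294. 202.] [295. 207.] [ 474.6 -213.1    6. ] [ 475.8 -211.9    6. ]
-+ [148.  59.] [145.  61.] | [217. 205.] [217. 208.] [ 491.8 -125.9    6. ] [ 492.3 -123.8    6. ]
++ [345.  59.] [341.  61.] | [211.  10.] [210.  14.] [ 687.3 -163.5    6. ] [ 687.9 -161.4    6. ]
+- [340. 146.] [335. 149.] | [301.   8.] [302.  14.] [ 670.2 -251.     6. ] [ 670.8 -249.8    6. ]
```

Both views had the camera in the same spot (75 mm back and 72 mm forward cancel), so there was no baseline. The XY at a known z agrees within 2 mm. I'll take a view with a real baseline.

```bash
python3 - <<'E'
from h import *
import pickle
out=pickle.load(open("views.pkl","rb"))
yaw=1.38;m=np.array([595,-190.])-75*np.array([np.cos(yaw),np.sin(yaw)])+150*np.array([np.cos(-.19),np.sin(-.19)])
env.reach([*m,250],down(yaw)); env.hold(.3)
s=env.read_state(); im=viewer.camera("wrist"); cv2.imwrite("pics/wC.png",im); out["wC"]=s
print(s["tool_pos"],s["time_s"])
cv2.imwrite("pics/zC.png",cv2.resize(im[45:165,20:230],None,fx=3.8,fy=3.8,interpolation=2))
pickle.dump(out,open("views.pkl","wb"))
E
```

```text
[ 727.97064514 -291.81695072  250.23496952] 7.4583
```

View pics/zC.png

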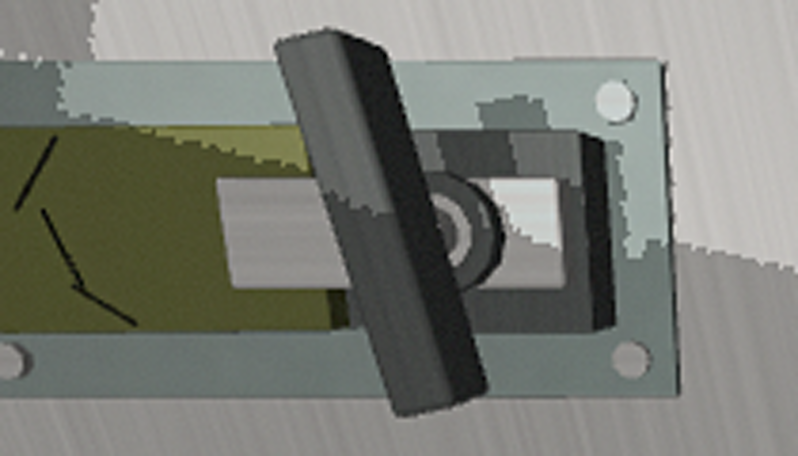

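View pics/wC.png

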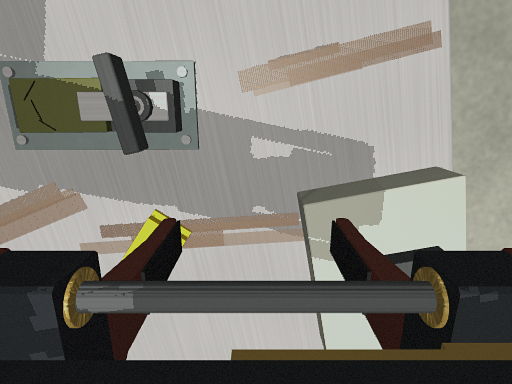

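```bash
cat > m2.py <<'E'
from h import *
import pickle
v=pickle.load(open("views.pkl","rb"));A=cam("wrist",v["wA"]);C=cam("wrist",v["wC"])
fa=lambda x,y:(140+x/3.8-.4,45+y/3.8-.4);fc=lambda x,y:(20+x/3.8-.4,45+y/3.8-.4)
P={}
for n,a,b in (("bar-y+x",(704,400),(457,402)),("bar-y-x",(643,412),(397,414)),("bar+y+x",(650,32),(338,30)),("bar+y-x",(585,45),(277,45)),
 ("nose+y",(389,179),(217,179)),("nose-y",(389,287),(233,287)),("send+",(727,179),(558,178)),("send-",(722,287),(565,287)),
 ("pad+-",(457,331),(331,331)),
 ("foot++",(766,61),(660,61)),("foot+-",(742,396),(680,396))):
    x,e=tri(ray(A,*fa(*a)),ray(C,*fc(*b))); P[n]=x; print(n,x.round(1),np.round(e,1))
f=lambda k:np.mean([P[n] for n in P if n.startswith(k)],0)
print("bar",f("bar"),"nose",f("nose"),f("send"))
w=P["bar+y+x"]+P["bar+y-x"]-P["bar-y+x"]-P["bar-y-x"];print("bar",np.arctan2(w[1],w[0]),np.linalg.norm(w)/2)
w=f("send")-f("nose");print("strap",np.arctan2(w[1],w[0]),np.linalg.norm(w))
# pad top at 36, foot at 6 from A
for n,z,pts in (("pad",36,((457,127),(457,331),(110,127),(125,331))),("foot",6,((766,61),(742,396),(19,62),(48,396)))):
    q=np.array([onz(A,*fa(*p),z) for p in pts]); d=q[0]+q[1]-q[2]-q[3]; y=np.arctan2(d[1],d[0])
    print(n,q.round(1).tolist(),q.mean(0),y,np.linalg.norm(d)/2, "stud",q.mean(0)[:2]+55*np.array([np.cos(y),np.sin(y)]))
E
python3 m2.py
```

```text
bar-y+x [ 643.1 -233.9   90.5] [0.2 0.2]
bar-y-x [ 629.9 -233.9   90.8] [0.2 0.2]
bar+y+x [ 641.9 -159.9   92. ] [0.3 0.3]
bar+y-x [ 629.1 -159.9   91.5] [0.1 0.1]
nose+y [ 584.9 -174.4   47.8] [0.1 0.1]
nose-y [ 579.8 -199.    47.3] [0.1 0.1]
send+ [ 664.4 -189.6   46.2] [0.2 0.2]
send- [ 659.7 -214.5   47.6] [0.1 0.1]
pad+- [ 594.2 -213.4   35.5] [0.1 0.1]
foot++ [ 688.2 -161.7    5.8] [0.1 0.1]
foot+- [ 671.6 -249.6    3.5] [0. 0.]
bar [ 635.97812    -196.90918211   91.19534397] nose [ 582.35055552 -186.72255184   47.56404307] [ 662.04474019 -202.07114717   46.87343328]
bar 1.5843455291749293 73.95690061789688
strap -0.19026404996302276 81.16168672322182
pad [[603.3, -165.1, 36.0], [594.1, -213.5, 36.0], [519.7, -148.9, 36.0], [510.4, -197.3, 36.0]] [ 556.89368524 -181.18143932   36.        ] -0.1913723780291736 85.23460662333184 stud [ 610.8896121 -191.6427912]
foot [[688.2, -161.8, 6.0], [671.0, -249.2, 6.0], [492.6, -124.1, 6.0], [475.4, -211.4, 6.0]] [ 581.80737732 -186.64119211    6.        ] -0.19075005466467537 199.16685218416671 stud [ 635.80980407 -197.06893903]
```

The numbers are consistent now: stud axis (636,-197), bar top 91.2, bar heading 1.584, strap top 47.5, pad top 35.5, jig yaw -0.191. One grip can cover the whole sweep within joint 6's range. I'll approach above the bar and test small rotations in the air for timing and torque noise.

```bash
python3 - <<'E'
from h import *
set_gripper(50)
x,y=636,-197
env.reach([x,y,215],down(1.584)); env.hold(.3)
s=env.read_state();print(s["time_s"],s["tool_pos"],s["wrist_torque"],s["width"],s["qpos"])
for k in range(3):
    env.reach([x,y,215],down(1.584-0.08*(k%2==0)));s=env.read_state();print("reach",s["time_s"],s["wrist_torque"],s["qpos"][5])
q=s["qpos"].copy();q=env.ik([x,y,215],down(1.584));
env.move_joints(q);s=env.read_state();print("mj",s["time_s"],s["wrist_torque"],s["qpos"][5])
E
```

```text
9.1667 [ 636.67837998 -197.7712556   215.13381248] [-0.12896736  0.08169775 -0.02767906] 50.02753411615749 [-3.19019092e-01  5.82854181e-01  1.58792264e+00 -4.01304495e-05
  9.69969012e-01 -3.31354977e-01]
reach 9.4167 [-0.03170101  0.0993784  -0.02502937] -0.2533285380804784
reach 9.6667 [-0.07387458  0.10532375  0.00733418] -0.3308132714205666
reach 9.9167 [-0.06952784  0.0489144  -0.0236966 ] -0.2526010072845241
mj 10.1667 [-0.11596132  0.07468964 -0.01067523] -0.33051263516285406
```

```bash
python3 - <<'E'
from h import *
x,y=635.6,-196.6
print(env.move_l([x,y,152],rate=60,f_stop=8)); env.hold(.2)
s=env.read_state();print(s["time_s"],s["tool_pos"],s["force"],s["wrist_torque"])
set_gripper(8); env.hold(.3)
s=env.read_state();print(s["time_s"],s["tool_pos"],s["force"],s["wrist_torque"],s["width"])
for n in("scene","side"): cv2.imwrite(f"pics/g_{n}.png",viewer.camera(n))
a=cv2.imread("pics/g_scene.png")[170:300,130:280];b=cv2.imread("pics/g_side.png")[140:290,240:390]
cv2.imwrite("pics/g.png",np.hstack([cv2.resize(a,(400,347)),cv2.resize(b,(400,347))]))
E
```

```text
False
11.5667 [ 635.75350807 -196.64946132  152.37962634] [ 0.1453895  -0.51165413  0.43247322] [-0.04270493  0.05023167 -0.0350971 ]
12.5167 [ 635.97769652 -196.60919412  152.10683656] [ 4.41431436  0.2069006  -1.59657805] [ 0.04731622 -0.58721315  0.00174516] 13.807969094683589
```

View pics/g.png

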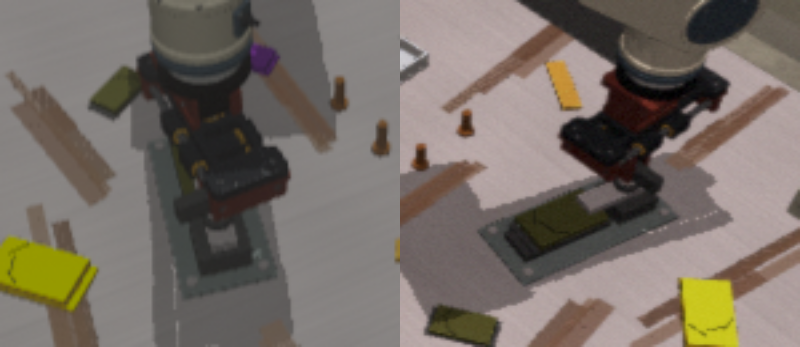

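Gripped at 13.8 mm, with torque near zero. Now I'll turn clockwise in 0.05 rad steps, following the thread rise and watching torque. The first few steps check the direction.

```bash
cat > turn.py <<'E'
from h import *
def yaw_of(s): m=R.from_quat(s["orientation"]).as_matrix(); return np.arctan2(m[1,0],m[0,0])
def turn(x,y,z0,y0,total,step,stop,z_ref_yaw):
    ys=y0
    while ys>y0-total+1e-6:
        ys-=step; env.reach([x,y,z0+1.2*(z_ref_yaw-ys)],down(ys))
        ts=[]
        for _ in range(2):
            s=env.read_state(); ts.append(s["wrist_torque"][2]); env.hold(.02)
        t=np.mean(ts)
        print(f'{s["time_s"]:.2f} cmd {ys:.3f} act {yaw_of(s):.3f} Tz {t:.3f} F {s["force"].round(1)} w {s["width"]:.2f} p {s["tool_pos"].round(1)}')
        if abs(t)>stop: print("STOP"); return ys
    return ys
E
python3 - <<'E'
from turn import *
turn(635.6,-196.6,152,1.584,0.3,0.05,0.5,1.584)
E
```

```text
12.88 cmd 1.534 act 1.536 Tz 0.203 F [ 5.4  0.4 -3.2] w 13.87 p [ 636.  -196.6  152.1]
13.17 cmd 1.484 act 1.486 Tz 0.268 F [ 6.2  0.7 -4.1] w 13.61 p [ 636.1 -196.6  152.2]
13.45 cmd 1.434 act 1.436 Tz 0.252 F [ 6.2  0.4 -4.1] w 13.64 p [ 636.1 -196.6  152.2]
13.73 cmd 1.384 act 1.386 Tz 0.231 F [ 6.   0.3 -3.5] w 13.98 p [ 636.2 -196.6  152.3]
14.02 cmd 1.334 act 1.336 Tz 0.218 F [ 6.4  0.3 -2.8] w 13.96 p [ 636.2 -196.6  152.4]
14.30 cmd 1.284 act 1.286 Tz 0.214 F [ 6.1 -0.1 -4.2] w 13.91 p [ 636.3 -196.6  152.4]
```

It gives: drag settles at 0.22–0.27 Nm, as described. I'll keep turning.

```bash
python3 - <<'E'
from turn import *
turn(635.8,-196.6,152,1.284,2.0,0.05,0.42,1.584)
E
```

```text
14.58 cmd 1.234 act 1.236 Tz 0.276 F [ 6.   0.9 -4.2] w 13.80 p [ 636.4 -196.7  152.5]
14.87 cmd 1.184 act 1.186 Tz 0.238 F [ 6.1  0.8 -4.5] w 13.61 p [ 636.4 -196.7  152.6]
15.15 cmd 1.134 act 1.136 Tz 0.219 F [ 6.2  0.5 -3.9] w 13.51 p [ 636.5 -196.7  152.6]
15.43 cmd 1.084 act 1.086 Tz 0.218 F [ 7.1  0.1 -4.4] w 14.09 p [ 636.6 -196.7  152.7]
15.72 cmd 1.034 act 1.036 Tz 0.189 F [ 7.2  0.1 -3.6] w 13.81 p [ 636.6 -196.8  152.7]
16.00 cmd 0.984 act 0.986 Tz 0.224 F [ 6.2 -0.6 -5.5] w 13.67 p [ 636.7 -196.8  152.8]
16.28 cmd 0.934 act 0.936 Tz 0.240 F [ 6.8 -0.5 -5. ] w 13.90 p [ 636.7 -196.8  152.9]
16.57 cmd 0.884 act 0.886 Tz 0.271 F [ 7.1 -0.4 -4.8] w 13.75 p [ 636.8 -196.8  153. ]
16.85 cmd 0.834 act 0.836 Tz 0.213 F [ 7.7 -0.1 -5.5] w 14.01 p [ 636.8 -196.9  153. ]
17.13 cmd 0.784 act 0.786 Tz 0.191 F [ 7.1 -1.2 -4.5] w 13.98 p [ 636.8 -196.9  153.1]
17.42 cmd 0.734 act 0.736 Tz 0.208 F [ 7.4 -0.7 -5.5] w 13.55 p [ 636.9 -197.   153.1]
17.70 cmd 0.684 act 0.686 Tz 0.208 F [ 7.7 -0.9 -4.7] w 13.91 p [ 636.9 -197.   153.2]
17.98 cmd 0.634 act 0.636 Tz 0.219 F [ 7.8 -1.8 -5.6] w 
[... 557 characters left out ...]
7 cmd 0.284 act 0.286 Tz 0.238 F [ 9.4 -2.7 -7.2] w 13.80 p [ 637.1 -197.4  153.7]
20.25 cmd 0.234 act 0.236 Tz 0.243 F [ 9.  -2.2 -7.3] w 14.05 p [ 637.2 -197.5  153.8]
20.53 cmd 0.184 act 0.186 Tz 0.208 F [ 9.5 -3.4 -6.9] w 13.83 p [ 637.2 -197.5  153.8]
20.82 cmd 0.134 act 0.136 Tz 0.247 F [ 8.9 -3.7 -7.7] w 13.95 p [ 637.2 -197.6  153.9]
21.10 cmd 0.084 act 0.086 Tz 0.194 F [ 8.1 -4.1 -6.4] w 13.81 p [ 637.2 -197.7  154. ]
21.38 cmd 0.034 act 0.036 Tz 0.219 F [ 7.3 -4.5 -7.3] w 13.58 p [ 637.2 -197.7  154. ]
21.67 cmd -0.016 act -0.014 Tz 0.228 F [ 9.  -4.5 -6.3] w 13.94 p [ 637.2 -197.8  154.1]
21.95 cmd -0.066 act -0.064 Tz 0.447 F [ 8.6 -4.8 -7.5] w 13.43 p [ 637.2 -197.8  154.1]
STOP
```

Torque rises sharply after 1.62 rad. I'll confirm the stop with small steps up to about 0.7 Nm.

```bash
python3 - <<'E'
from turn import *
ys=turn(635.8,-196.6,152,-0.066,0.09,0.02,0.68,1.584)
env.hold(.4);s=env.read_state();print(s["wrist_torque"],s["time_s"])
E
```

```text
22.23 cmd -0.086 act -0.083 Tz 0.529 F [ 8.9 -5.5 -7.7] w 13.84 p [ 637.2 -197.8  154.1]
22.52 cmd -0.106 act -0.103 Tz 0.607 F [ 9.1 -4.8 -8.2] w 14.43 p [ 637.2 -197.8  154.1]
22.80 cmd -0.126 act -0.123 Tz 0.664 F [ 8.5 -5.3 -6.4] w 13.77 p [ 637.2 -197.8  154.1]
23.08 cmd -0.146 act -0.143 Tz 0.735 F [ 8.9 -5.1 -7.8] w 14.02 p [ 637.2 -197.8  154.1]
STOP
[-0.89656855 -1.52639087  0.75939981] 23.5
```

Firm at 0.76 Nm (neck twist about 0.127). I'll unwind the neck gently, release and lift.

```bash
python3 - <<'E'
from turn import *
for yw in (-0.11,-0.075,-0.045,-0.02):
    env.reach([635.8,-196.6,154],down(yw)); s=env.read_state();print(yw,s["wrist_torque"][2])
    if s["wrist_torque"][2]<0.12: break
set_gripper(50)
env.move_l([635.8,-196.6,215],rate=120)
# view for strap and pad: camera over jig, two positions
import pickle
out={};yaw=1.38
for n,sh in (("wD",-60),("wE",90)):
    m=np.array([595,-190.])-75*np.array([np.cos(yaw),np.sin(yaw)])+sh*np.array([np.cos(-.19),np.sin(-.19)])
    env.reach([*m,250],down(yaw)); env.hold(.25)
    s=env.read_state(); im=viewer.camera("wrist"); cv2.imwrite(f"pics/{n}.png",im); out[n]=s
pickle.dump(out,open("views2.pkl","wb"));print(s["time_s"],s["force"])
a=cv2.imread("pics/wD.png")[45:165,140:430];b=cv2.imread("pics/wE.png")[45:165,50:340]
cv2.imwrite("pics/zDE.png",np.vstack([cv2.resize(a,None,fx=2.4,fy=2.4,interpolation=2),cv2.resize(b,None,fx=2.4,fy=2.4,interpolation=2)]))
E
```

```text
-0.11 0.6463169240611495
-0.075 0.43587811584055575
-0.045 0.34982383562892677
-0.02 0.24459674029913903
28.475 [-0.04449026  0.43378063  0.8571212 ]
```

View pics/zDE.png

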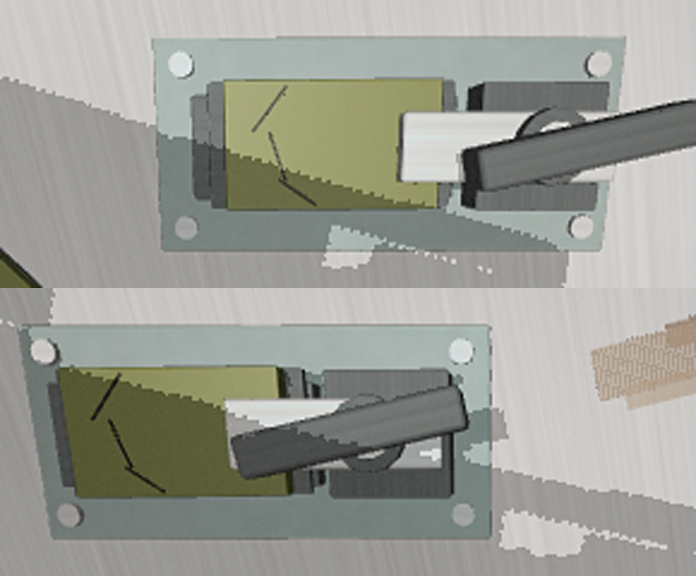

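The strap has risen with the nut, and the bar now lies along the jig. First I'll measure the strap gap and pad from D/E, then view the tray from two places.

```bash
python3 - <<'E'
from h import *
import pickle
v=pickle.load(open("views2.pkl","rb"));D=cam("wrist",v["wD"]);E=cam("wrist",v["wE"])
fd=lambda x,y:(140+x/2.4-.4,45+y/2.4-.4);fe=lambda x,y:(50+x/2.4-.4,45+(y-288)/2.4-.4)
for n,a,b in (("nose+",(402,112),(226,400)),("nose-",(398,182),(231,467)),("pad++",(443,80),(278,366)),("pad+-",(438,209),(293,496)),("pad-+",(224,80),(57,368)),("pad--",(226,209),(76,497)),("barend",(480,189),(245,477))):
    x,e=tri(ray(D,*fd(*a)),ray(E,*fe(*b)));print(n,x.round(1),np.round(e,1))
out={};yaw=1.38
for n,sh in (("tA",-75),("tB",75)):
    env.reach([535+sh,190-90,270],down(1.5708)); env.hold(.25)
    s=env.read_state(); im=viewer.camera("wrist"); cv2.imwrite(f"pics/{n}.png",im); out[n]=s
pickle.dump(out,open("views3.pkl","wb"));print(s["time_s"])
a=cv2.imread("pics/tA.png");b=cv2.imread("pics/tB.png")
cv2.imwrite("pics/tAB.png",np.vstack([np.hstack([a[:270],b[:270]])])[:, :] if 0 else np.vstack([cv2.resize(a[:200],None,fx=1.5,fy=1.5),cv2.resize(b[:200],None,fx=1.5,fy=1.5)]))
E
```

```text
nose+ [ 584.2 -174.1   46.3] [0. 0.]
nose- [ 579.  -198.9   46.5] [0.5 0.5]
pad++ [ 603.7 -164.7   34.5] [0.4 0.4]
pad+- [ 595.7 -214.    32. ] [0.1 0.1]
pad-+ [ 519.9 -149.    36.7] [0. 0.]
pad-- [ 510.3 -197.3   36.7] [0. 0.]
barend [ 598.4 -203.9   90.3] [0. 0.]
31.325
```

View pics/tAB.png

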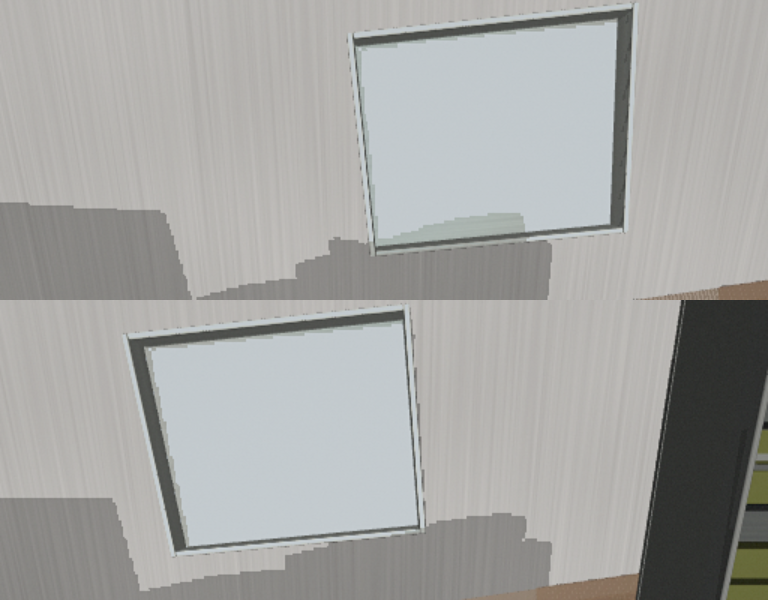

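```bash
python3 - <<'E'
from h import *
import pickle
v=pickle.load(open("views3.pkl","rb"));D=cam("wrist",v["tA"]);E=cam("wrist",v["tB"])
f=lambda x,y:(x/1.5-.2,y/1.5-.2)
for k,L in (("rim",(((348,35),(123,37)),((636,3),(410,5)),((627,232),(425,231)),((373,255),(175,256)))),("floor",(((360,47),(147,47)),((617,19),(404,22)),((610,228),(416,228)),((377,247),(187,246))))):
    q=[]
    for a,b in L:
        x,e=tri(ray(D,*f(*a)),ray(E,*f(*b)));q.append(x);print(k,x.round(1),np.round(e,1))
    q=np.array(q);d=q[1]+q[2]-q[0]-q[3];print(q.mean(0).round(1),np.arctan2(d[1],d[0]),np.linalg.norm(d)/2,np.linalg.norm(q[0]+q[1]-q[2]-q[3])/2)
for yw in(-.19,2.95): print(env.ik([520,-175,150],down(yw)))
for yw in(.1,-.19,1.7,3.2,3.0,-1.47): print(yw,env.ik([540,190,150],down(yw)))
E
```

```text
rim [436.8 254.   25.3] [0.2 0.2]
rim [625.7 274.   19.9] [0.1 0.1]
rim [638.8 124.7  23.9] [0.7 0.7]
rim [452.  106.8  23. ] [0.1 0.1]
[538.3 189.9  23. ] 0.10072258619050095 188.8127592184805 148.95184746937224
floor [443.8 251.3   8.4] [0.4 0.4]
floor [622.6 269.2   2.4] [0.4 0.4]
floor [633.1 125.3   9.7] [0.4 0.4]
floor [454.8 110.7   7.2] [0.6 0.6]
[538.6 189.1   6.9] 0.09058329767006856 179.33470253209504 142.64795091016023
[-3.46323399e-01  5.37535896e-01  1.88708836e+00 -4.44089210e-16
  7.16968397e-01  1.41447293e+00]
[-3.46323399e-01  5.37535896e-01  1.88708836e+00 -4.44089210e-16
  7.16968397e-01 -1.72552707e+00]
0.1 [ 3.17534315e-01  5.62941075e-01  1.83356565e+00 -4.44089210e-16
  7.45085932e-01  1.78833064e+00]
-0.19 [ 3.17534315e-01  5.62941075e-01  1.83356565e+00 -4.44089210e-16
  7.45085932e-01  2.07833064e+00]
1.7 [ 3.17534315e-01  5.62941075e-01  1.83356565e+00 -4.44089210e-16
  7.45085932e-01  1.88330642e-01]
3.2 [ 3.17534315e-01  5.62941075e-01  1.83356565e+00 -4.44089210e-16
  7.45085932e-01 -1.31166936e+00]
3.0 [ 3.17534315e-01  5.62941075e-01  1.83356565e+00 -4.44089210e-16
  7.45085932e-01 -1.11166936e+00]
-1.47 None
```

Tray centre is (538,190), yaw 0.10, rim z about 24, floor about 5. Strap heights from D/E are too noisy to confirm a 2 mm rise, so I'll rely on the torque evidence and watch the force while drawing. Now I'll grasp the pad's free part, 12 mm toward -x of its centre, tips about 2 mm above its underside.

```bash
python3 - <<'E'
from h import *
yj=-.191;u=np.array([np.cos(yj),np.sin(yj)]);g=np.array([556.9,-181.2])-12*u
yw=yj+np.pi
set_gripper(74)
env.reach([*g,200],down(yw))
print(env.move_l([*g,102],rate=80,f_stop=8)); env.hold(.2)
s=env.read_state();print(s["time_s"],s["tool_pos"],s["force"])
a=viewer.camera("scene")[170:300,130:280];b=viewer.camera("side")[160:290,230:380]
cv2.imwrite("pics/p.png",np.hstack([cv2.resize(a,(400,347)),cv2.resize(b,(400,347))]))
E
```

```text
False
35.1667 [ 545.32255215 -178.9885499   102.43158879] [-0.33091888 -0.06399286  0.27185737]
```

View pics/p.png

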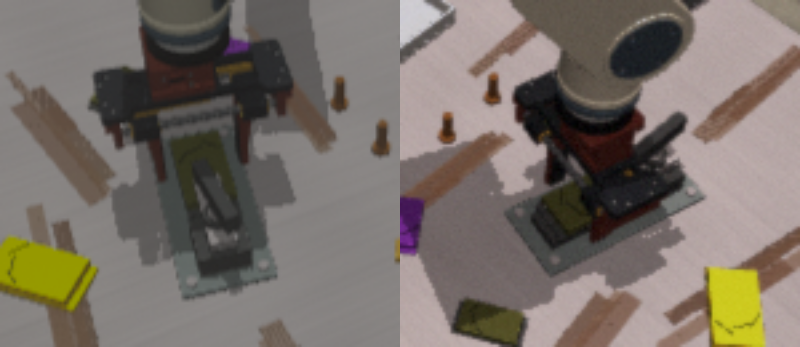

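The fingers straddle the pad, and the body is clear of the bar. I'll grip and draw.

```bash
python3 - <<'E'
from h import *
yj=-.191;u=np.array([np.cos(yj),np.sin(yj)]);g=np.array([556.9,-181.2])-12*u
set_gripper(44);env.hold(.2)
s=env.read_state();print(s["time_s"],s["tool_pos"],s["force"],s["wrist_torque"],s["width"])
z=s["tool_pos"][2]
for d,r in ((8,30),(48,50)):
    p=g-d*u; st=env.move_l([*p,102],rate=r,f_stop=12)
    s=env.read_state();print(d,st,s["time_s"],s["tool_pos"],s["force"],s["width"])
    if st: break
a=viewer.camera("scene")[170:300,130:280];b=viewer.camera("side")[160:290,230:380]
cv2.imwrite("pics/d.png",np.hstack([cv2.resize(a,(400,347)),cv2.resize(b,(400,347))]))
E
```

```text
35.9667 [ 545.08123682 -178.97859744  101.98272897] [-0.47388267 -1.23875729  0.13882559] [-0.24819095  0.07478292  0.04831287] 49.54440112771552
8 False 36.3833 [ 536.78517484 -177.2205485   102.0053361 ] [-0.86714042  0.44061201  0.47095287] 50.02145923894958
48 False 37.3333 [ 497.14302962 -169.62247821  101.97288392] [-4.91817391 -0.74304971  4.33355359] 49.85308533406548
```

View pics/d.png

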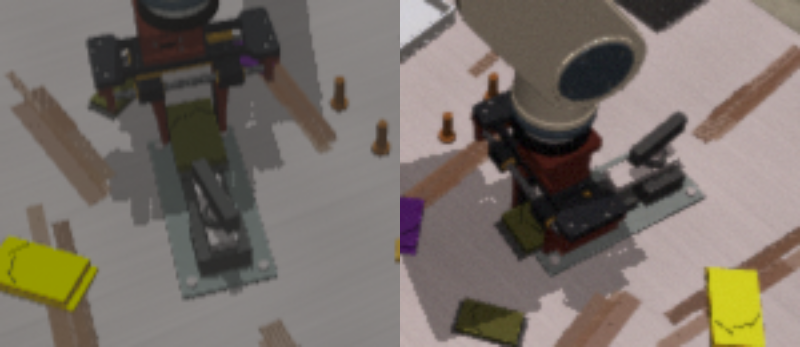

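It drew out freely and is clear of the nose. Next I'll lift, look, and carry it to the tray.

```bash
python3 - <<'E'
from h import *
s=env.read_state();p=s["tool_pos"]
env.move_l([p[0],p[1],114],rate=25);s=env.read_state();print(s["force"],s["wrist_torque"],s["width"])
env.move_l([p[0],p[1],200],rate=120)
env.reach([526,188.3,180],down(.1+np.pi));env.hold(.3)
s=env.read_state();print(s["time_s"],s["tool_pos"],s["force"],s["wrist_torque"],s["width"])
a=viewer.camera("scene")[110:250,240:390];b=viewer.camera("side")[90:230,150:300]
cv2.imwrite("pics/e.png",np.hstack([cv2.resize(a,(400,373)),cv2.resize(b,(400,373))]))
cv2.imwrite("pics/ew.png",viewer.camera("wrist"))
E
```

```text
[-0.51064199  0.63931165 -4.43953732] [ 0.07742632  0.0961424  -0.01814812] 49.83738857558452
40.5833 [526.26598124 187.53414134 180.09600101] [ 0.2910959  -0.16373092 -3.53353813] [-0.00412282  0.05663237 -0.05050133] 49.76263111298195
```

View pics/e.png

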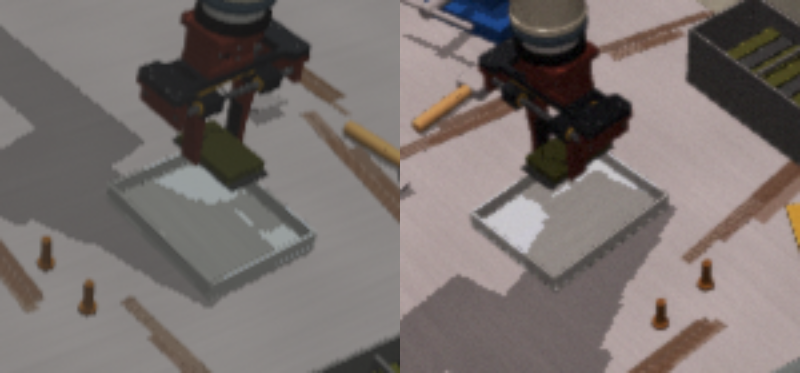

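View pics/ew.png

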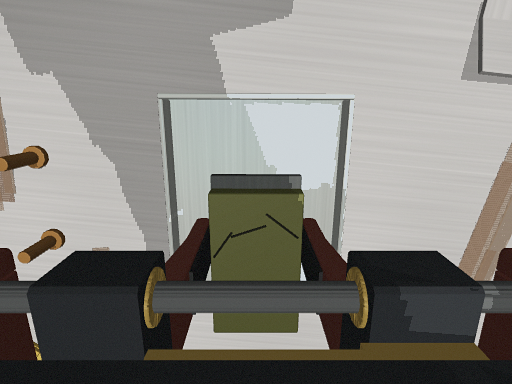

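The pad is held level and aligned over the tray. I'll lower it, with the last part slow and force-stopped.

```bash
python3 - <<'E'
from h import *
q=down(.1+np.pi)
env.move_l([526,188.3,96],q,rate=60)
st=env.move_l([526,188.3,84.5],q,rate=10,f_stop=3)
s=env.read_state();print(st,s["time_s"],s["tool_pos"],s["force"],s["wrist_torque"],s["width"])
a=viewer.camera("scene")[110:250,240:390];b=viewer.camera("side")[90:230,150:300]
cv2.imwrite("pics/f.png",np.hstack([cv2.resize(a,(400,373)),cv2.resize(b,(400,373))]))
E
```

```text
True 43.2 [525.9289554  188.27215368  85.97224746] [-0.3872756  -0.14318024  6.16723244] [-0.00988207 -0.05391273 -0.01144967] 50.02410592159169
```

View pics/f.png

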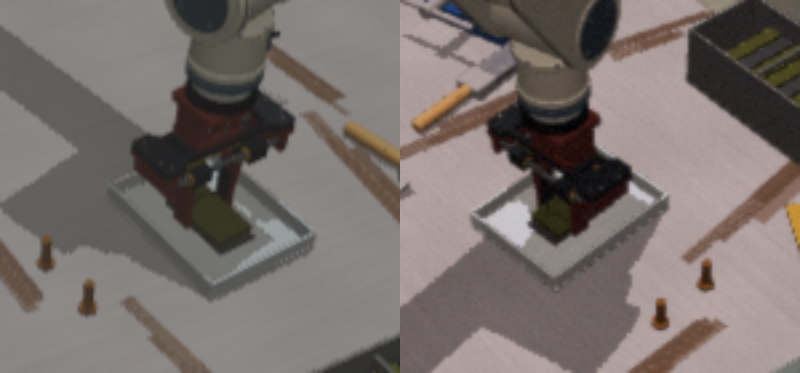

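Contact came at z = 86.0, where predicted for the floor. I'll release, lift and look.

```bash
python3 - <<'E'
from h import *
set_gripper(70);env.hold(.1)
env.move_l([526,188.3,190],rate=80)
env.reach([440,180,260],down(.1+np.pi));env.hold(.3)
s=env.read_state();print(s["time_s"],s["force"])
for n in("scene","side","wrist"): cv2.imwrite(f"pics/z_{n}.png",viewer.camera(n))
a=cv2.imread("pics/z_scene.png");b=cv2.imread("pics/z_side.png");w=cv2.imread("pics/z_wrist.png")
cv2.imwrite("pics/z.png",np.vstack([np.hstack([cv2.resize(a[110:300,130:390],(400,292)),cv2.resize(b[90:280,150:410],(400,292))]),np.hstack([cv2.resize(w,(400,300)),cv2.resize(a,(400,300))])]))
E
```

```text
46.2083 [-0.0661127  -0.35750693  0.12257395]
```

View pics/z.png

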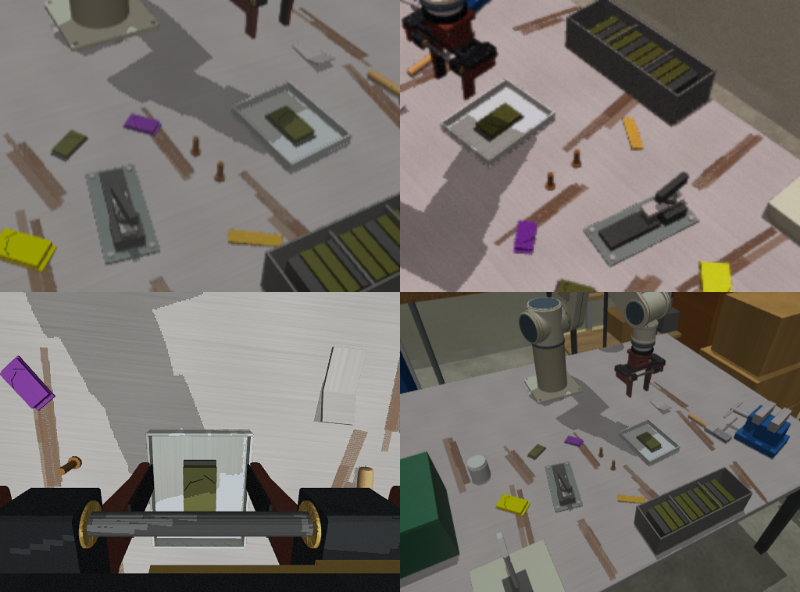

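The pad lies flat in the middle of the tray, the jig is empty, the bystanders are where they were and the gripper is clear. I'll sign off.

```bash
python3 - <<'E'
from h import *
print(workorder.sign_off(), env.read_state()["time_s"])
E
```

```text
the job is handed in; nothing more can be done
the job is handed in; nothing more can be done
```

The cracked pad is out of the jig and lying flat in the middle of the reject tray, and I handed the job in at about 46 s.

- **Nut:** I turned it clockwise in a single grip, because the wrist's range covered the whole sweep and no fresh grips were needed. It gave at once under a steady drag of about 0.22 Nm. After about 1.62 rad it came up hard, and I brought it to 0.76 Nm (neck twist about 0.13, below the 0.2 limit). I then unwound it to about 0.24 Nm before letting go.
- **Pad:** It drew out 48 mm without the force stop tripping (about 5 N at most). I lowered it until it touched at the height predicted for the tray floor, then released it.
- **Last check:** The final pictures show the pad flat in the tray, the other things apparently where they were, and the gripper clear with no force on it.

**Failed or disagreeing checks:**
- My first two wrist views were taken from the same camera spot, so the heights from them were useless and I took a third view.
- The camera heights of the strap after loosening were only good to 1–3 mm and read slightly lower than before. They did not confirm the roughly 2 mm rise; the torque and the pad drawing out freely did.

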